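# Sort three look-alike specimen jars by their weight

## Task

The three red-lidded jars on the blue tray look the same: one holds a steel specimen, one an aluminium specimen and one came back empty, so pick them up and feel which is which. Set the steel one (the heaviest) gently on the middle of the balance pan, stand the empty one (the lightest) in the free half of the grey returns crate, and leave the aluminium one standing on the tray where it was. Do not knock over a jar or disturb the other things on the bench.

Things in the scene. Friction and masses are not known exactly. Their poses are not given: they have to be found in the camera images.
- jar_1_mid (a point): White opaque plastic jar, red screw lid, closed; all three look alike. Round, 60 mm in diameter all the way up, 90 mm tall. This point is its centre, 45 mm above its underside; z is up its axis. Stands on the tray floor. Mass about 0.10 kg if empty, 0.35 kg with the aluminium, 0.84 kg with the steel specimen (each within 10 percent); which jar is which changes every time and cannot be seen.
- jar_2_mid (a point): White opaque plastic jar, red screw lid, closed; all three look alike. Round, 60 mm in diameter all the way up, 90 mm tall. This point is its centre, 45 mm above its underside; z is up its axis. Stands on the tray floor. Mass about 0.10 kg if empty, 0.35 kg with the aluminium, 0.84 kg with the steel specimen (each within 10 percent); which jar is which changes every time and cannot be seen.
- jar_3_mid (a point): White opaque plastic jar, red screw lid, closed; all three look alike. Round, 60 mm in diameter all the way up, 90 mm tall. This point is its centre, 45 mm above its underside; z is up its axis. Stands on the tray floor. Mass about 0.10 kg if empty, 0.35 kg with the aluminium, 0.84 kg with the steel specimen (each within 10 percent); which jar is which changes every time and cannot be seen.
- tray: Fixed blue plastic tray, 150 mm (its x) by 320 mm (its y), rim 18 mm high, 4 mm walls. Origin at the centre of its underside; the floor on which the jars stand is 4 mm higher. The jars stand in a row along its y, about 100 mm apart.
- balance: Fixed white top-loading laboratory balance, 270 mm deep (x) by 200 mm wide (y), housing 72 mm high, display and keys on the side towards the robot (its -x side). Origin at the centre of its underside. It stands left or right of the tray.
- pan_mid (a point): Centre of the top of the round steel balance pan, 130 mm in diameter, 86 mm above the bench. The pan gives way by about 1.5 mm under the heaviest jar; after 4 mm (about 27 N) it meets a hard stop.
- crate: Fixed open grey plastic returns crate, 270 mm (its x) by 180 mm (its y), 60 mm high, 5 mm walls and floor. Origin at the centre of its underside. It stands on the other side of the tray from the balance. A glass beaker stands in its far (+x) half.
- crate_free (a point): Middle of the free near (-x) half of the crate, on its inner floor, 5 mm above the bench. Its x and y axes are those of the crate.
- crate_beaker: Glass beaker, 75 mm wide at the lip, 85 mm high, in the far half of the crate. Origin at the centre of its underside. To be left alone.
- scoop: Loose flat steel scoop, 170 mm long, 14 mm wide, 4 mm thick, lying along the far (+x) edge of the tray floor; origin under the middle of its shaft. To be left alone.
- wash_red: White wash bottle with red cap and spout, 73 mm wide, 205 mm high, behind the tray. Origin at the centre of its underside. To be left alone.
- wash_blue: The same with blue cap and spout. To be left alone.
- beaker: Small glass beaker, 57 mm wide at the lip, 70 mm high, in front of the tray. Origin at the centre of its underside. To be left alone.
- dish: White porcelain dish, 86 mm wide, 34 mm high, in front of the tray. Origin at the centre of its underside. To be left alone.
- cylinder: Glass measuring cylinder on a red six-sided foot 60 mm wide, 184 mm high, behind the tray. Origin at the centre of its underside. To be left alone.
Not all that is in view belongs to the job. What is shaped like the part that bears jar_2_mid but black is not meant.

How it is judged:
At the end, for the whole second after the job is handed in: All three jars stand upright and still: the steel one on the balance pan, its axis within 30 mm of the pan's centre; the empty one on the floor of the free near half of the crate; the aluminium one on the tray within 30 mm of where it started (((horizontal distance between jar_1_mid and pan_mid below 0.03 m and contact force between jar_1 and balance above 6 N and angle between jar_1's own z axis and vertical below 0.12 rad and linear speed of jar_1 below 0.02 m/s) or (horizontal distance between jar_2_mid and pan_mid below 0.03 m and contact force between jar_2 and balance above 6 N and angle between jar_2's own z axis and vertical below 0.12 rad and linear speed of jar_2 below 0.02 m/s) or (horizontal distance between jar_3_mid and pan_mid below 0.03 m and contact force between jar_3 and balance above 6 N and angle between jar_3's own z axis and vertical below 0.12 rad and linear speed of jar_3 below 0.02 m/s)) and ((x of jar_1_mid in the frame of crate between -0.13 and 0.02 m and y of jar_1_mid in the frame of crate between -0.085 and 0.085 m and contact force between jar_1 and crate between 0.4 and 1.8 N and angle between jar_1's own z axis and vertical below 0.12 rad and linear speed of jar_1 below 0.02 m/s) or (x of jar_2_mid in the frame of crate between -0.13 and 0.02 m and y of jar_2_mid in the frame of crate between -0.085 and 0.085 m and contact force between jar_2 and crate between 0.4 and 1.8 N and angle between jar_2's own z axis and vertical below 0.12 rad and linear speed of jar_2 below 0.02 m/s) or (x of jar_3_mid in the frame of crate between -0.13 and 0.02 m and y of jar_3_mid in the frame of crate between -0.085 and 0.085 m and contact force between jar_3 and crate between 0.4 and 1.8 N and angle between jar_3's own z axis and vertical below 0.12 rad and linear speed of jar_3 below 0.02 m/s)) and ((distance of jar_1_mid from where it was at the start of the episode below 0.03 m and contact force between jar_1 and tray between 2.2 and 5 N and angle between jar_1's own z axis and vertical below 0.12 rad and linear speed of jar_1 below 0.02 m/s) or (distance of jar_2_mid from where it was at the start of the episode below 0.03 m and contact force between jar_2 and tray between 2.2 and 5 N and angle between jar_2's own z axis and vertical below 0.12 rad and linear speed of jar_2 below 0.02 m/s) or (distance of jar_3_mid from where it was at the start of the episode below 0.03 m and contact force between jar_3 and tray between 2.2 and 5 N and angle between jar_3's own z axis and vertical below 0.12 rad and linear speed of jar_3 below 0.02 m/s))); the robot touches nothing.
It fails at once if a jar is tipped over (leans more than 35 degrees) (angle between any of jar_1, jar_2, jar_3's own z axis and vertical above 0.6 rad).
It fails at once if a jar is dropped or pressed hard on the balance (more than 50 N) (contact force between any of jar_1, jar_2, jar_3 and balance above 50 N).
It fails at once if one of the other things (wash bottles, beakers, dish, measuring cylinder, scoop) is moved more than 30 mm or tipped over (distance of any of wash_red, wash_blue, beaker, dish, cylinder, crate_beaker, scoop from where it was at the start of the episode above 0.03 m or angle between any of wash_red, wash_blue, beaker, dish, cylinder, crate_beaker, scoop's own z axis and vertical above 0.5 rad).
It also fails if it takes over 64 s, if anything falls off the work surface, if the arm or the gripper's body presses on something with over 40 N, if the wrist force passes 120 N, or if a joint passes its speed limit or range.

## Robot

A 6-joint arm with a two-finger parallel gripper is mounted at the origin on the work surface. World frame = base frame: x ahead of the robot, y to its left, z up, the work surface at z = 0. Lengths are in m, angles in rad, forces in N, time in s.
With the tool pointing down it reaches from about 0.275 to 0.725 m from the base axis. Payload 5.6 kg.
Tool frame: the origin (TCP) lies at the very end of the fingers, on their centre line; the grasp point (between the pads) lies 19 mm behind it; z points along the fingers, y is the line along which they close (so a half turn about z gives the same grasp; the last joint's range is limited). The gripper opens to 85 mm and grips with 20 to 120 N. Pads are 22 mm wide; open, the fingers measure 114 mm over their backs; the gripper's body (76 mm by 85 mm) begins 54 mm behind the grasp point. The pads swing forward as they close: fully open they stand 13 mm farther back than shut.
Start: joints at [-0.984, 0.255, 0.108, 0, -1.424, -0.285], TCP at [0.164, -0.525, 0.231] pointing down, gripper open.
Joint ranges: [-2.95, 2.95], [-1.21, 1.97], [-1.09, 1.5], [-2.87, 1.71], [-2.94, -0.07], [-3.05, 3.05]. Speed limits (rad/s): [2.57, 2.57, 3.14, 3.14, 3.14, 3.14].

## Interface

Orientations are given as a unit quaternion [w, x, y, z].
In Python, from station import manip, snapshot, camera_params gives the robot as it stands.
- The arm moves only by the shell command python3 -m handwheel 'ROWS' [FORCE]. ROWS is JSON, a list of rows, each a list of 7 numbers: the finger opening in mm, from 0 to 85.4, then the shift along the world's x, y, z in units of 30 mm (1.0 is 30 mm), then the turn, a rotation vector about the world's x, y, z in units of 8 degrees (1.0 is 8 degrees). A call has 1 to 12 rows; each row is the pose to reach, as a shift and turn from the pose commanded when the call began; what a row does not reach only later rows make up. A row lasts 1/8 s, in which the tool goes at most 62.5 mm and 10.7 degrees, less where a joint would pass 70% of its speed; a pose out of reach is approached as far as the arm can. A call with a gripper value outside its range is refused whole. The fingers move at their own pace and stop on an object; FORCE is the grip in N (left out, the last holds). Time passes only in rows, so rows that repeat a pose let the fingers close. It gives the time, the measured TCP pose, the force, the opening and the grip force at its end, in the units of the state.
- manip.sense(): the state, without advancing time (a new reading comes with each control period).
- snapshot(name): name is "scene" or "top" or "wrist"; returns (picture, depth): 384x512x3 uint8, blue, green, red; 384x512 float32, m along the optical axis (not along the pixel's ray), 0 where there is no reading.
- camera_params(name): a dict with "intrinsics" (3x3 intrinsics, pixels), "k1" (the pictures are not rectified: a ray, as slopes to the right and down, at radius r is drawn at 1 + k1 r^2 times it, then the intrinsics apply), "cam_to_world" (4x4, takes a point from camera to world coordinates). Camera axes: x right, y up, looking along -z (the intrinsics and any distortion apply to the point x, -y, -z); pixel columns grow to the right and rows downward; lengths in m; the calibration is good to about 2 mm. A picture is of the moment at which its call begins: read the wrist's pose just before it. camera_params takes no time and is no camera call; for the wrist camera it gives the pose at the moment of the call.
- manip.finish_job(): hands the job in; it is judged then, once.
The state is a dict: "clock": time; "joint_positions": joint angles; "qvel": joint speeds; "joint_torque": joint torques, N m; "ee_pos": TCP position; "tcp_rot": TCP orientation; "force": force on the tool from outside, world axes, zero at the start; "ft_torque": the same for the moment, N m; "grip_width": finger opening in m; "gripper_force": force on a finger pad.
Only numpy, scipy, OpenCV 4.12 (cv2) and the standard library are available. Lean on these libraries where they do the work, as an engineer would, in place of code of your own. Each camera call takes 0.05 s, during which the arm holds its last target. There are 200 camera calls.

## Working session

There is one attempt and no reset: what is moved stays moved. The work goes in short steps, Python scripts to look and compute and a shell command to move; the robot and the scene stay as the last step left them, time stands still between calls to the robot, and variables do not carry over. Pictures are saved under pics/ and viewed, at most 10 in all, crops included, and the job is handed in when it is done.

```bash
mkdir -p pics; ls
cat > h.py <<'E'
import numpy as np, cv2
from station import manip, snapshot, camera_params
def world(name, uv, d=None, z=None, P=None):
    """pixel -> world, with depth d or on the plane of height z"""
    P=P or camera_params(name); K=np.array(P['intrinsics']); T=np.array(P['cam_to_world'])
    u=(np.array(uv,float)-K[:2,2])/[K[0,0],K[1,1]]
    s=u.copy()
    for _ in range(20): s=u/(1+P['k1']*(s@s))
    r=T[:3,:3]@np.array([s[0],-s[1],-1])
    if d is None: d=(z-T[2,3])/r[2]
    return T[:3,3]+d*r
E
python3 - <<'E'
from h import *
for n in ['top','scene']:
    im,d=snapshot(n); cv2.imwrite(f'pics/{n}.png',im); np.save(n+'.npy',d)
s=manip.sense(); print(s)
E
```

```text
pics
{'clock': 0.1, 'joint_positions': array([-9.84420152e-01,  2.55668921e-01,  1.07154742e-01, -3.84124213e-04,
       -1.42389783e+00, -2.84608143e-01]), 'qvel': array([-7.24336194e-04, -1.01157466e-03,  2.20196039e-03,  3.84527570e-03,
        2.06573356e-04, -7.96144546e-05]), 'joint_torque': array([-4.94020293e-03, -3.87604415e+01,  2.38474149e+01,  5.37809059e+00,
       -3.80610523e-03, -1.06837615e-05]), 'ee_pos': array([ 0.16338343, -0.52472186,  0.23051024]), 'tcp_rot': array([-1.68554285e-04, -1.50284167e-01,  9.88642494e-01,  8.12580819e-04]), 'force': array([ 0.66986051,  0.60722447, -0.19887186]), 'ft_torque': array([-0.06441925,  0.03949535, -0.01684258]), 'gripper_force': 0.0, 'grip_width': 0.08528402959185447}
```

View pics/top.png

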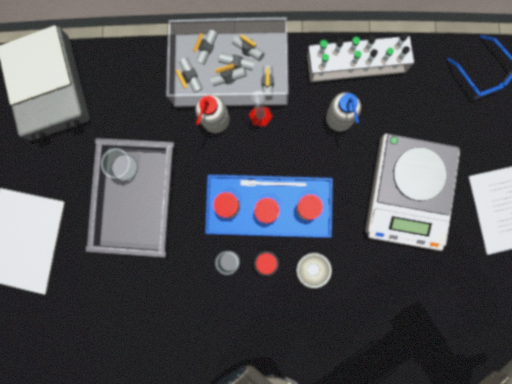

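View pics/scene.png

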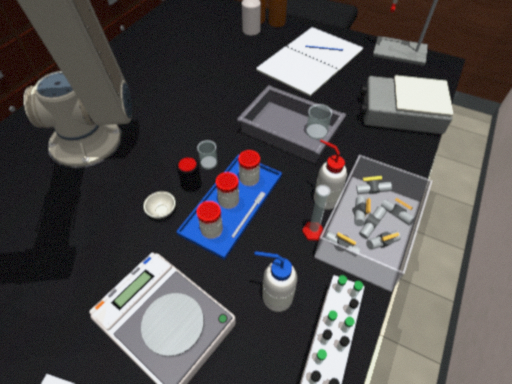

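The pictures show the following (top-view pixels):
- **Candidates:** three jars on the blue tray at (226,205), (267,211) and (310,207). The black, red-lidded decoy is at (266,264) in front of the tray. The red cylinder foot at (260,116) and the red wash cap at (208,105) are not jars.
- **Targets:** the pan is at (420,174), and the free crate half is near (130,220).

I'm choosing the three on the tray.

Run:
```python
from h import *
im=cv2.imread('pics/top.png'); d=np.load('top.npy')
P=camera_params('top'); 
hsv=cv2.cvtColor(im,cv2.COLOR_BGR2HSV)
red=(((hsv[...,0]<8)|(hsv[...,0]>172))&(hsv[...,1]>150)&(hsv[...,2]>90)).astype(np.uint8)
n,l,st,c=cv2.connectedComponentsWithStats(red)
for i in range(1,n):
    if st[i,4]>150:
        cc=c[i]; dd=np.median(d[l==i]); print('red',cc.round(1),st[i,4],world('top',cc,dd,P=P).round(4))
def comp(mask,seed,name,z):
    n,l,st,c=cv2.connectedComponentsWithStats(mask.astype(np.uint8)); i=l[seed[1],seed[0]]
    pts=np.argwhere(l==i)[:,::-1].astype(np.float32)
    r=cv2.minAreaRect(pts); print(name,r,'d->',world('top',r[0],np.median(d[l==i]),P=P).round(4), 'plane',world('top',r[0],z=z,P=P).round(4))
    W=np.array([world('top',q,z=z,P=P)[:2] for q in cv2.boxPoints(r)]); print(W.round(3).tolist())
    return l==i
blue=(hsv[...,0]>100)&(hsv[...,0]<125)&(hsv[...,1]>150)&(hsv[...,2]>80)
comp(blue,(215,228),'tray',0.018)
# heights map
vv,uu=np.mgrid[0:384,0:512]
K=np.array(P['intrinsics']);T=np.array(P['cam_to_world']);print(T.round(3).tolist())
x,y=(uu-K[0,2])/K[0,0],(vv-K[1,2])/K[1,1]
Z=(np.stack([x,-y,-np.ones_like(x)],-1)*d[...,None])@T[:3,:3].T+T[:3,3]
z=Z[...,2]
print('heights pan,crate wall,', z[174,420],z[200,98],z[220,130], z[205,226])
m=(abs(z-0.086)<0.006)&(hsv[...,2]>150); m=cv2.morphologyEx(m.astype(np.uint8),cv2.MORPH_OPEN,np.ones((5,5)))
comp(m,(420,174),'pan',0.086)
m=(z>0.045)&(z<0.075)&(uu<185)&(uu>75)&(vv>125)&(vv<265)
m=cv2.morphologyEx(m.astype(np.uint8),cv2.MORPH_CLOSE,np.ones((5,5)))
n,l,st,c=cv2.connectedComponentsWithStats(m);i=1+np.argmax(st[1:,4]);s=np.argwhere(l==i)[0]
comp(m,(s[1],s[0]),'crate',0.06)
for u,v,h in [(314,270,.034),(227,263,.07),(272,183,.01),(342,110,.2),(118,165,.085)]: print((u,v),world('top',(u,v),z=h,P=P).round(3))
cv2.imwrite('pics/crop.png',cv2.resize(im[165:290,195:345],None,fx=4,fy=4,interpolation=cv2.INTER_CUBIC))
```

```text
red [206.3 106.9] 272 [0.7727 0.1417 0.1629]
red [260.7 117. ] 270 [0.7822 0.0186 0.012 ]
red [225.6 204.8] 427 [0.5475 0.1028 0.0944]
red [309.3 206.9] 384 [ 0.5408 -0.0991  0.0942]
red [266.1 210.3] 396 [0.5335 0.0051 0.0944]
red [265.9 263.4] 318 [0.4063 0.0065 0.0904]
tray ((268.5226135253906, 205.49322509765625), (126.60032653808594, 60.6595458984375), 1.7098139524459839) d-> [5.5e-01 1.0e-04 5.6e-03] plane [ 5.493e-01 -1.000e-04  1.800e-02]
[[0.478, 0.165], [0.634, 0.161], [0.621, -0.166], [0.466, -0.159]]
[[-0.007, 0.996, -0.094, 0.48], [-1.0, -0.009, -0.022, -0.014], [-0.022, 0.094, 0.995, 1.299], [0.0, 0.0, 0.0, 1.0]]
heights pan,crate wall, 0.08651692926377441 0.04561298079655551 0.0047425171629273954 0.08762955966385877
pan ((419.305419921875, 173.355224609375), (51.99760437011719, 50.92132568359375), 70.34617614746094) d-> [ 0.621  -0.3723  0.0859] plane [ 0.621  -0.3722  0.086 ]
[[0.661, -0.292], [0.703, -0.414], [0.581, -0.453], [0.54, -0.331]]
crate ((129.53173828125, 196.58338928222656), (79.15155029296875, 115.15196990966797), 4.356975078582764) d-> [0.572  0.3503 0.0585] plane [0.5719 0.3499 0.06  ]
[[0.435, 0.462], [0.729, 0.446], [0.709, 0.239], [0.421, 0.259]]
(314, 270) [ 0.385 -0.113  0.034]
(227, 263) [0.406 0.102 0.07 ]
(272, 183) [ 0.608 -0.009  0.01 ]
(342, 110) [ 0.752 -0.169  0.2  ]
(118, 165) [0.649 0.374 0.085]
```

View pics/crop.png

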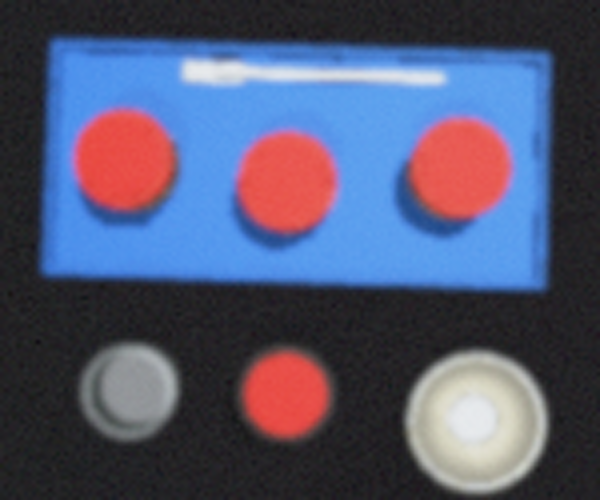

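The crop confirms it: three red-lidded jars stand inside the tray, and the decoy at crop (287,393) is outside it on the bench. First I'll go above the right-hand jar.

```bash
python3 -m handwheel '[[76,6.3,7.1,0,0,0,-1.1],[76,12.6,14.2,0,0,0,-2.16],[76,12.6,14.2,0,0,0,-2.16],[76,12.6,14.2,0,0,0,-2.16],[76,12.6,14.2,0,0,0,-2.16],[76,12.6,14.2,0,0,0,-2.16],[76,12.6,14.2,0,0,0,-2.16],[76,12.6,14.2,0,0,0,-2.16],[76,12.6,14.2,0,0,0,-2.16],[76,12.6,14.2,0,0,0,-2.16],[76,12.6,14.2,0,0,0,-2.16],[76,12.6,14.2,0,0,0,-2.16]]' 60
python3 - <<'E'
from h import *
P=camera_params('wrist');im,d=snapshot('wrist');cv2.imwrite('pics/w1.png',im);np.save('w1.npy',d)
hsv=cv2.cvtColor(im,cv2.COLOR_BGR2HSV)
red=(((hsv[...,0]<8)|(hsv[...,0]>172))&(hsv[...,1]>150)&(hsv[...,2]>90)).astype(np.uint8)
n,l,st,c=cv2.connectedComponentsWithStats(red)
for i in range(1,n):
    if st[i,4]>300: print(c[i].round(),st[i],world('wrist',c[i],np.median(d[l==i]),P=P).round(4))
E
```

```text
clock: 1.6
ee_pos: [0.5408, -0.1, 0.2314]
tcp_rot: [-0.0, 0.0, 1.0, -0.0]
force: [-0.2, -0.3, 0.7]
grip_width: 0.0765
gripper_force: 0.0
[392.  18.] [ 363    0   60   42 2111] [0.4142 0.0053 0.0908]
[374. 167.] [ 338  132   73   69 3727] [0.5339 0.0011 0.0941]
[255. 174.] [ 221  140   69   69 3717] [ 0.5405 -0.1017  0.0943]
[477. 183.] [ 441  150   71   66 3444] [0.5482 0.0988 0.0936]
[339. 330.] [324 314  33  34 584] [0.7786 0.0085 0.0144]
```

View pics/w1.png

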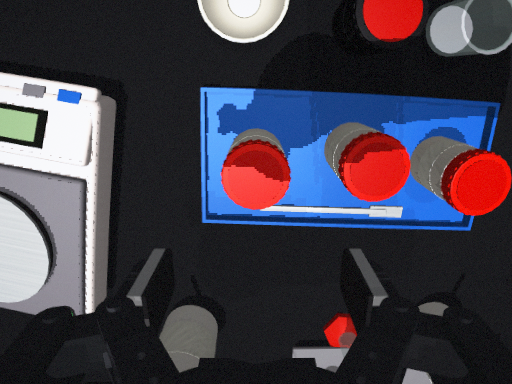

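The wrist view shows the three jars at (255,174), (374,167) and (477,183), matching the top view to within 4 mm. I'll go down, grip the right-hand jar and lift it.

```bash
python3 -m handwheel '[[76,0,0,-1.5,0,0,0],[76,0,0,-3,0,0,0],[76,0,0,-4.5,0,0,0],[76,0,0,-5.6,0,0,0],[76,0,0,-6.15,0,0,0],[76,0,0,-6.15,0,0,0],[55,0,0,-6.15,0,0,0],[55,0,0,-6.15,0,0,0],[55,0,0,-6.15,0,0,0],[55,0,0,-6.15,0,0,0],[55,0,0,-6.15,0,0,0],[55,0,0,-6.15,0,0,0]]' 60
```

```text
clock: 3.15
ee_pos: [0.5426, -0.0998, 0.0486]
tcp_rot: [0.001, -0.0, 1.0, -0.001]
force: [-0.4, -2.1, 6.8]
grip_width: 0.0592
gripper_force: 65.9
```

```bash
python3 -m handwheel '[[55,0,0,0.3,0,0,0],[55,0,0,0.7,0,0,0],[55,0,0,1,0,0,0],[55,0,0,1,0,0,0],[55,0,0,1,0,0,0],[55,0,0,1,0,0,0],[55,0,0,1,0,0,0]]'
```

```text
clock: 4.03
ee_pos: [0.5413, -0.0992, 0.0765]
tcp_rot: [-0.0, -0.0, 1.0, -0.0]
force: [-0.1, 0.2, -3.9]
grip_width: 0.0592
gripper_force: 65.4
```

Right-hand jar ≈ 3.9–4.5 N, so probably the aluminium one. I'll set it back and go to the middle jar.

```bash
python3 -m handwheel '[[55,0,0,-0.4,0,0,0],[55,0,0,-0.8,0,0,0],[55,0,0,-0.97,0,0,0],[55,0,0,-0.97,0,0,0],[55,0,0,-0.97,0,0,0],[76,0,0,-0.97,0,0,0],[76,0,0,-0.97,0,0,0],[76,0,0,-0.97,0,0,0],[76,0,0,-0.97,0,0,0]]'
```

```text
clock: 5.15
ee_pos: [0.5416, -0.0992, 0.0476]
tcp_rot: [-0.0, -0.0, 1.0, -0.0]
force: [0.8, -0.1, -0.0]
grip_width: 0.0759
gripper_force: 0.0
```

```bash
python3 -m handwheel '[[76,0,0,1.3,0,0,0],[76,0,0,2.8,0,0,0],[76,-0.1,1.5,3,0,0,0],[76,-0.25,3.4,2.8,0,0,0],[76,-0.25,3.4,2.8,0,0,0],[76,-0.25,3.4,2.8,0,0,0],[76,-0.25,3.4,2.8,0,0,0]]'
```

```text
clock: 6.02
ee_pos: [0.5341, 0.002, 0.1317]
tcp_rot: [-0.0, 0.0, 1.0, -0.0]
force: [0.2, -0.9, 0.1]
grip_width: 0.0757
gripper_force: 0.0
```

```bash
python3 -m handwheel '[[76,0,0,-1,0,0,0],[76,0,0,-2.2,0,0,0],[76,0,0,-2.8,0,0,0],[76,0,0,-2.8,0,0,0],[55,0,0,-2.8,0,0,0],[55,0,0,-2.8,0,0,0],[55,0,0,-2.8,0,0,0],[55,0,0,-2.8,0,0,0],[55,0,0,-2.8,0,0,0]]' 60
```

```text
clock: 7.15
ee_pos: [0.5352, 0.0028, 0.049]
tcp_rot: [0.001, -0.0, 1.0, -0.0]
force: [0.4, -1.3, 6.4]
grip_width: 0.0587
gripper_force: 65.1
```

```bash
python3 -m handwheel '[[55,0,0,0.3,0,0,0],[55,0,0,0.7,0,0,0],[55,0,0,1,0,0,0],[55,0,0,1,0,0,0],[55,0,0,1,0,0,0],[55,0,0,1,0,0,0],[55,0,0,1,0,0,0]]'
```

```text
clock: 8.02
ee_pos: [0.5338, 0.0028, 0.0773]
tcp_rot: [-0.0, -0.0, 1.0, -0.0]
force: [-0.1, 0.9, -1.1]
grip_width: 0.0589
gripper_force: 64.6
```

Middle jar ≈ 1 N, so it is the empty one, which makes the left jar the steel one. The middle jar goes to the crate.

```bash
python3 -m handwheel '[[55,0,0,1.5,0,0,0],[55,0,0,3,0,0,0],[55,0,0.3,3.75,0,0,0],[55,-0.2,2,3.75,0,0,-0.2],[55,-0.4,4,3.75,0,0,-0.45],[55,-0.6,6,3.75,0,0,-0.45],[55,-0.8,8,3.75,0,0,-0.45],[55,-0.97,10,3.75,0,0,-0.45],[55,-0.97,11.4,3.75,0,0,-0.45],[55,-0.97,11.7,3.75,0,0,-0.45],[55,-0.97,11.7,3.75,0,0,-0.45],[55,-0.97,11.7,3.75,0,0,-0.45]]'
python3 - <<'E'
from h import *
im,d=snapshot('wrist');cv2.imwrite('pics/w2.png',im)
print(manip.sense()['force'])
E
```

```text
clock: 9.52
ee_pos: [0.5051, 0.3527, 0.1904]
tcp_rot: [0.0, 0.032, 0.999, -0.0]
force: [0.6, 0.2, -0.9]
grip_width: 0.0591
gripper_force: 65.2
[-0.44593627 -0.81417594 -1.97262064]
```

View pics/w2.png

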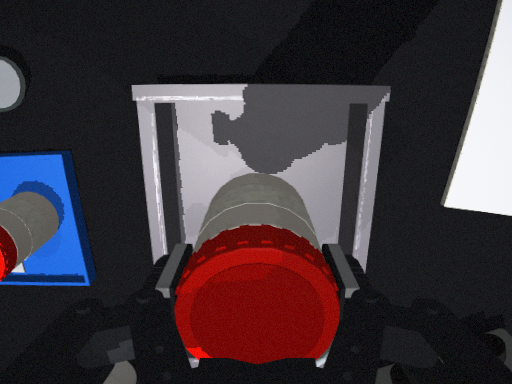

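The jar (base at about (257,200)) hangs upright and centred between the crate walls at columns 150 and 378. I'll lower it.

```bash
python3 -m handwheel '[[55,0,0,-1.3,0,0,0],[55,0,0,-2.6,0,0,0],[55,0,0,-3.7,0,0,0],[55,0,0,-4.3,0,0,0],[55,0,0,-4.6,0,0,0],[55,0,0,-4.68,0,0,0],[55,0,0,-4.68,0,0,0],[55,0,0,-4.68,0,0,0]]'
```

```text
clock: 10.58
ee_pos: [0.5054, 0.3543, 0.0507]
tcp_rot: [0.001, 0.031, 1.0, 0.001]
force: [0.4, 0.2, -1.5]
grip_width: 0.0591
gripper_force: 65.2
```

```bash
python3 -m handwheel '[[55,0,0,-0.06,0,0,0],[55,0,0,-0.06,0,0,0],[76,0,0,-0.06,0,0,0],[76,0,0,-0.06,0,0,0],[76,0,0,-0.06,0,0,0],[76,0,0,-0.06,0,0,0],[76,0,0,1.5,0,0,0],[76,0,0,3,0,0,0],[76,0,0,4,0,0,0],[76,0,0,4,0,0,0]]'
```

```text
clock: 11.82
ee_pos: [0.5061, 0.3549, 0.1729]
tcp_rot: [0.002, 0.031, 1.0, 0.002]
force: [0.1, 0.1, 0.6]
grip_width: 0.0758
gripper_force: 0.0
```

```bash
python3 -m handwheel '[[76,0.3,-2,0,0,0,0.2],[76,0.6,-4,0,0,0,0.45],[76,1.4,-6,0,0,0,0.45],[76,1.4,-8.45,0,0,0,0.45],[76,1.4,-8.45,0,0,0,0.45],[76,1.4,-8.45,0,0,0,0.45],[76,1.4,-8.45,0,0,0,0.45],[76,1.4,-8.45,0,0,0,0.45]]'
python3 - <<'E'
from h import *
P=camera_params('wrist');im,d=snapshot('wrist')
hsv=cv2.cvtColor(im,cv2.COLOR_BGR2HSV)
red=(((hsv[...,0]<8)|(hsv[...,0]>172))&(hsv[...,1]>150)&(hsv[...,2]>90)).astype(np.uint8)
n,l,st,c=cv2.connectedComponentsWithStats(red)
for i in range(1,n):
    if st[i,4]>300: print(c[i].round(),st[i],world('wrist',c[i],np.median(d[l==i]),P=P).round(4))
im,d=snapshot('top');cv2.imwrite('pics/t2.png',im)
E
```

```text
clock: 12.82
ee_pos: [0.5468, 0.1017, 0.1695]
tcp_rot: [-0.0, -0.001, 1.0, 0.0]
force: [0.3, 0.1, 0.2]
grip_width: 0.0759
gripper_force: 0.0
[99.  9.] [  65    0   68   22 1071] [0.4244 0.0048 0.0907]
[ 13. 190.] [   0  150   33   79 1920] [ 0.5416 -0.0758  0.0905]
[259. 200.] [ 216  156   87   87 5740] [0.5469 0.103  0.0941]
[187. 355.] [169 343  41  26 728] [0.7694 0.0211 0.0115]
```

```bash
python3 -m handwheel '[[76,0,0,-1.3,0,0,0],[76,0,0,-2.6,0,0,0],[76,0,0,-3.6,0,0,0],[76,0,0,-4.06,0,0,0],[76,0,0,-4.06,0,0,0],[55,0,0,-4.06,0,0,0],[55,0,0,-4.06,0,0,0],[55,0,0,-4.06,0,0,0],[55,0,0,-4.06,0,0,0],[55,0,0,-4.06,0,0,0],[55,0,0,-4.06,0,0,0]]' 90
```

```text
clock: 14.3
ee_pos: [0.5484, 0.1016, 0.05]
tcp_rot: [0.002, -0.0, 1.0, 0.001]
force: [-0.8, 4.4, 6.1]
grip_width: 0.0587
gripper_force: 95.5
```

```bash
python3 -m handwheel '[[55,0,0,0.3,0,0,0],[55,0,0,0.7,0,0,0],[55,0,0,1,0,0,0],[55,0,0,1,0,0,0],[55,0,0,1,0,0,0],[55,0,0,1,0,0,0],[55,0,0,1,0,0,0]]'
```

```text
clock: 15.18
ee_pos: [0.5467, 0.1003, 0.0776]
tcp_rot: [-0.0, -0.0, 1.0, -0.0]
force: [0.3, -0.8, -8.0]
grip_width: 0.0584
gripper_force: 97.8
```

Left jar ≈ 8 N, so it is the steel one. I'll carry it over to the pan.

```bash
python3 -m handwheel '[[55,0,0,1.3,0,0,0],[55,0,0,2.6,0,0,0],[55,0,0,3.8,0,0,0],[55,0,-1,4.2,0,0,0],[55,0,-2.7,4.2,0,0,0],[55,0,-4.5,4.2,0,0,0],[55,0,-6.3,4.2,0,0,0],[55,0,-8.1,4.2,0,0,0],[55,0.2,-9.9,4.2,0,0,0],[55,0.7,-11.7,4.2,0,0,0],[55,1.2,-12.5,4.2,0,0,0],[55,1.2,-12.5,4.2,0,0,0]]'
```

```text
clock: 16.68
ee_pos: [0.583, -0.2765, 0.2022]
tcp_rot: [-0.001, 0.001, 1.0, 0.0]
force: [0.3, 1.1, -8.7]
grip_width: 0.0583
gripper_force: 103.3
```

```bash
python3 -m handwheel '[[55,0.5,-1.3,0,0,0,0],[55,0.8,-2.4,0,0,0,0],[55,1,-3.05,0,0,0,0],[55,1,-3.05,0,0,0,0],[55,1,-3.05,0,0,0,0],[55,1,-3.05,0,0,0,0]]'
python3 - <<'E'
from h import *
im,d=snapshot('wrist');cv2.imwrite('pics/w3.png',im)
s=manip.sense();print(s['ee_pos'],s['force'],s['joint_positions'])
E
```

```text
clock: 17.42
ee_pos: [0.6129, -0.3651, 0.2043]
tcp_rot: [0.0, -0.001, 1.0, 0.0]
force: [0.5, 0.3, -7.6]
grip_width: 0.0579
gripper_force: 104.1
[ 0.61297948 -0.36522013  0.20439238] [ 0.4964918   0.37033927 -8.64661855] [-3.19303059e-01  6.04318516e-01  5.78962180e-01 -1.58606048e-04
 -1.54514323e+00 -1.25027181e+00]
```

View pics/w3.png

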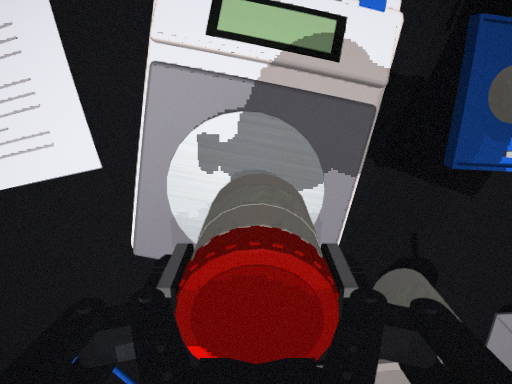

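The jar is upright over the pan. The pan centre is at about (246,187) and the jar base at column 257, so I need a few mm more towards -y. Lowering slowly.

```bash
python3 -m handwheel '[[55,0.1,-0.2,-0.6,0,0,0],[55,0.1,-0.2,-1.2,0,0,0],[55,0.1,-0.2,-1.7,0,0,0],[55,0.1,-0.2,-2.1,0,0,0],[55,0.1,-0.2,-2.25,0,0,0],[55,0.1,-0.2,-2.3,0,0,0],[55,0.1,-0.2,-2.35,0,0,0],[55,0.1,-0.2,-2.35,0,0,0]]'
```

```text
clock: 18.48
ee_pos: [0.6161, -0.3722, 0.1339]
tcp_rot: [0.0, -0.0, 1.0, -0.0]
force: [0.0, -0.2, -7.5]
grip_width: 0.0584
gripper_force: 104.1
```

```bash
python3 -m handwheel '[[55,0,0,-0.03,0,0,0],[55,0,0,-0.06,0,0,0],[55,0,0,-0.09,0,0,0],[55,0,0,-0.09,0,0,0],[55,0,0,-0.09,0,0,0]]'
```

```text
clock: 19.1
ee_pos: [0.616, -0.3722, 0.1315]
tcp_rot: [0.0, -0.0, 1.0, -0.0]
force: [-1.7, 1.9, -3.3]
grip_width: 0.0581
gripper_force: 104.1
```

Contact: the pan is bearing about half the weight. A touch lower, then release gently and retreat.

```bash
python3 -m handwheel '[[55,0,0,-0.03,0,0,0],[55,0,0,-0.03,0,0,0],[55,0,0,-0.03,0,0,0]]' 30; python3 -m handwheel '[[64,0,0,0,0,0,0],[64,0,0,0,0,0,0],[76,0,0,0,0,0,0],[76,0,0,0,0,0,0],[76,0,0,0,0,0,0],[76,0,0,0.7,0,0,0],[76,0,0,1.8,0,0,0],[76,0,0,3,0,0,0],[76,0,0,4,0,0,0],[76,0,0,4,0,0,0]]'
```

```text
clock: 19.48
ee_pos: [0.6161, -0.3722, 0.1307]
tcp_rot: [0.0, -0.0, 1.0, -0.0]
force: [-2.4, 3.7, 2.1]
grip_width: 0.0581
gripper_force: 104.5
clock: 20.72
ee_pos: [0.6168, -0.3729, 0.2534]
tcp_rot: [0.003, -0.0, 1.0, -0.001]
force: [-0.1, 0.3, -0.3]
grip_width: 0.0761
gripper_force: 0.0
```

```bash
python3 -m handwheel '[[76,-2,0,0,0,0,0],[76,-4,0,0,0,0,0],[76,-6,0,0,0,0,0],[76,-7,0,0,0,0,0],[76,-7,0,0,0,0,0],[76,-7,0,0,0,0,0]]'
python3 - <<'E'
from h import *
im,d=snapshot('top');cv2.imwrite('pics/t3.png',im);P=camera_params('top')
hsv=cv2.cvtColor(im,cv2.COLOR_BGR2HSV)
red=(((hsv[...,0]<8)|(hsv[...,0]>172))&(hsv[...,1]>150)&(hsv[...,2]>90)).astype(np.uint8)
n,l,st,c=cv2.connectedComponentsWithStats(red)
for i in range(1,n):
    if st[i,4]>150: print(c[i].round(),st[i,4],world('top',c[i],np.median(d[l==i]),P=P).round(4))
im,d=snapshot('scene');cv2.imwrite('pics/s3.png',im)
E
```

```text
clock: 21.48
ee_pos: [0.4062, -0.372, 0.2494]
tcp_rot: [-0.0, -0.0, 1.0, 0.0]
force: [-0.3, 0.5, 0.4]
grip_width: 0.0759
gripper_force: 0.0
[206. 107.] 270 [0.7727 0.1417 0.1633]
[261. 117.] 269 [0.7821 0.0186 0.0125]
[428. 171.] 491 [ 0.6155 -0.3673  0.1749]
[308. 207.] 389 [ 0.5399 -0.0969  0.0945]
[124. 223.] 463 [0.5055 0.3521 0.0952]
[266. 263.] 316 [0.4063 0.0064 0.0905]
```

View pics/s3.png

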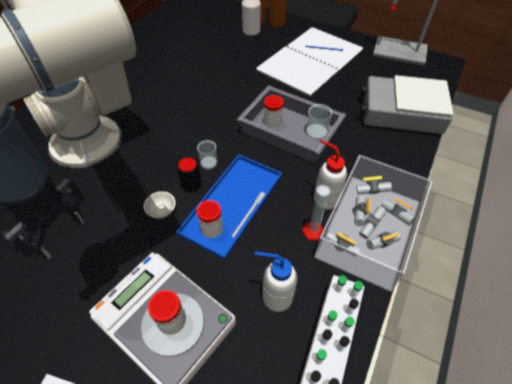

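View pics/t3.png

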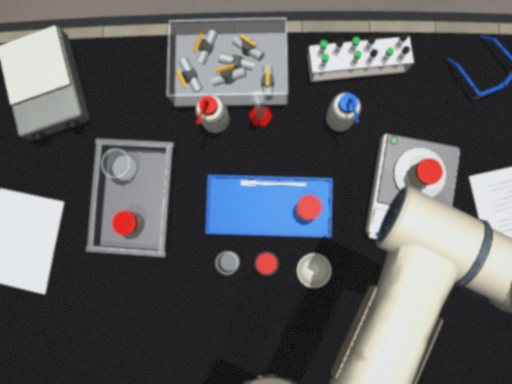

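The views show all three jars upright: steel on the pan (top 428,171), about 7 mm off centre; empty in the near half of the crate (124,223); aluminium on the tray (308,207), 2 mm from where it started. Nothing else has moved, so I'm handing in.

```bash
python3 -c "
from station import manip
print(manip.finish_job())"
```

```text
the job is handed in; nothing more can be done
None
```

The job is handed in at about 21.5 s: steel jar on the balance pan (about 7 mm off centre), empty jar in the free half of the crate, aluminium jar back on the tray within about 2 mm of its start, and nothing else seen to have moved; no verdict was returned.

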